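# Jack up the hinged deck and hold it

### The job

Set the small blue lever jack on the bench so that its round saddle stands centred under the orange lift lug of the hinged deck. Give its handle one trial stroke, all the way down so that the deck rises and then all the way back up so that the deck comes to rest again; then press the handle fully down a second time and finish while still holding it down, with the deck held up by the jack alone. Keep the metal block standing on the deck, lift the deck only with the jack, and leave the other things on the bench alone.

Things in the scene. Friction and masses are not known exactly. Their poses are not given: they have to be found in the camera images.
- jack: Loose blue lever jack, about 0.7 kg, flat on the bench. Origin on the underside below the lever's pivot; x points from pivot to saddle, y across, z up. Base plate 160 x 60 x 8 mm, x = -85 to +75. Tower of two cheeks round the origin, 36 mm (x) by 30 mm (y, the width to grip from above), top at z = 73. Pivot at z = 45. Handle and saddle arm move in its x-z plane.
- jack_lever (a joint): Lever angle (rad): 0 = handle up, saddle down (a spring returns it), 0.58 = handle fully down, saddle up. Saddle arm: 60 mm from the pivot toward the jack's +x, sloping down 0.29 rad at 0. Handle: straight rod toward -x, sloping up 0.64 rad at 0, black grip 16 mm thick from 100 to 166 mm from the pivot. Both turn by the joint value. Saddle meets lug at about 0.19; pressing takes up to 8 N.
- saddle (a point): Centre of the jack's steel ball-shaped saddle, 22 mm in diameter (its top is 11 mm higher). At joint 0 it lies 57.5 mm ahead (+x) of the jack's origin and 28 mm above the bench; halfway 60 mm ahead; at the full stroke 57.5 mm again, 62 mm above the bench.
- handle_grip (a point): Middle of the black grip of the jack handle, on the rod's axis, 135 mm from the pivot; about 126 mm above the bench at joint 0 and 53 mm at full stroke. May be pinched across (along the jack's y) or pressed from above; it moves on an arc about the pivot.
- deck_stand: Dark steel stand, fixed. Origin at bench level under the middle of the deck; -x is its front, where the lug sticks out, y along the hinge, z up. Base plate x = -85 to +100, 140 mm wide. Its deck is an aluminium plate 172 x 120 x 10 mm, top 60 mm above the bench, hinged at x = +90, z = 55, with a rail along its front edge, to x = -99. It falls back by its weight; about 6 N at the lug lifts it.
- lift_lug (a joint): Where the lug is clamped along the front rail: offset along y of the stand from the middle (m), -0.035 to 0.035. It is tight (20 N) and need not be moved.
- lug_under (a point): Lift point: on the underside of the orange lug, below the white cross on its top. 115 mm in front (-x) of the stand's origin, shifted along y by the lug's joint; 50 mm above the bench with the deck at rest, about 72 at full stroke. Lug 36 mm wide, 10 mm thick, reaching 20 mm further forward. The bench below is free: the jack goes in from the front, its x along the stand's +x.
- die_block: Loose aluminium block with small pins, 45 x 60 x 34 mm, 0.28 kg, standing on the deck near its middle. Origin at the centre of its underside. It must stay there.
- vial_red: Bystander: small white vial with red cap, 22 x 46 mm tall, origin at its underside. Leave alone.
- micrometer: Bystander: lying micrometer head, 100 mm long, 19 mm thick. Leave alone.
- tape_roll: Bystander: lying roll of tape, 90 mm across, 24 mm high. Leave alone.
- screwdriver_red: Bystander: lying screwdriver with orange handle, 160 mm long, 20 mm high. Leave alone.
Mind the look-alikes: they are no part of the job. Leave any purple look-alike of the die_block alone.

How it is judged:
By the outcome, as a careful person would: the job done as asked, in the order asked, and still so for the second after the job is handed in, while the arm keeps its last pose, push and grip.
It also fails if it takes over 61 s, if anything falls off the work surface, if the arm or the gripper's body presses on something with over 40 N, if the wrist force passes 120 N, or if a joint passes its speed limit or range.

### The arm

A 6-joint arm with a two-finger parallel gripper is mounted at the origin on a cart in front of the work surface, level with it; the furniture and walls round the work are solid. World frame = base frame: x ahead of the robot, y to its left, z up, the work surface at z = 0. Lengths are in mm, angles in degrees, forces in N, time in s.
With the tool pointing down it reaches from about 350 to 925 mm from the base axis. Payload 6.4 kg.
Tool frame: the origin (TCP) lies midway between the tips of the shut fingers; the grasp point (between the pads) lies bot.grip_depth behind it (bot.grip_depth is the distance from the TCP to the grasp point, in mm); z points along the fingers, x is the direction in which the jaws open and shut, and the axes are right-handed (so a half turn about z gives the same grasp; the last joint's range is limited). The gripper opens to 94 mm and grips with 3 to 60 N. Pads are 16 mm wide; open, the fingers measure 119 mm over their backs; the gripper's body (75 mm by 177 mm) begins 78 mm behind the grasp point.
Start: joints at [62.046, 14.043, 89.255, -0, 76.702, -9.975], TCP at [200.636, 618.271, 205.455] pointing down, gripper open.
Joint ranges: [-179.41, 179.41], [-58.25, 129.5], [7.25, 145.43], [-54.29, 234.29], [11.92, 165.04], [-157.13, 157.13]. Speed limits (degrees/s): [147.25, 147.25, 180, 180, 180, 180].

### API

Orientations are given as [roll, pitch, yaw] about the fixed x, y, z axes, in that order (R = Rz(yaw) Ry(pitch) Rx(roll)).
In Python, from station import status, viewer, workorder, bot gives the robot as it stands.
- The arm moves only by the tool jog_arm, never from a script. Its argument "targets" is a list that holds one entry, the list of rows, each a list of 7 numbers: the opening, from 0 (shut) to 1 (fully open), then the shift along the tool's x, y, z in mm, then the turn, a rotation vector about the tool's x, y, z in degrees. A call has 1 to 20 rows; each row is the pose to reach, as a shift and turn from the pose commanded when the call began, along the tool's axes at that moment; what a row does not reach only later rows make up. A row lasts 1/8 s, in which the tool goes at most 62.5 mm and 10.7 degrees, less where a joint would pass 70% of its speed; a pose out of reach is approached as far as the arm can. A call with a gripper value outside its range is refused whole. The fingers move at their own pace and stop on an object; the grip force is fixed at half the most. Time passes only in rows, so rows that repeat a pose let the fingers close. It gives the time, the measured TCP pose, the force and the opening at its end, in the units of the state.
- status.read_state(): the state, without advancing time (a new reading comes with each control period).
- viewer.capture(name): name is "side" or "top" or "wrist"; returns a dict with "image" (400x640x3 uint8, red, green, blue), "fx", "fy", "cx", "cy" (pixels), "R" (3x3) and "t" (3): a world point X has camera coordinates R X + t. Camera axes: x right, y down, z forward; pixel columns grow to the right and rows downward; lengths in mm; the calibration is good to about 2 mm. The wrist camera is an equidistant fisheye: a pixel r from the principal point sees the ray r / f radians off the axis. A picture is of the moment at which its call begins. There is no depth.
- workorder.close_job(): hands the job in, once; it reports no verdict.
The state is a dict: "time": time; "qpos": joint angles; "joint_vel": joint speeds; "tau": joint torques, N m; "position": TCP position; "eef_rot": TCP orientation; "force": force on the tool from outside, world axes, zero at the start; "wrist_torque": the same for the moment, N m; "width": finger opening in mm.
Only numpy, scipy, OpenCV 4.12 (cv2) and the standard library are available. Lean on these libraries where they do the work, as an engineer would, in place of code of your own. Each camera call takes 0.05 s, during which the arm holds its last target.

## Working session

There is one attempt and no reset: what is moved stays moved. The work goes in short steps, Python scripts to look and compute and a tool call to move; the robot and the scene stay as the last step left them, time stands still between calls to the robot, and variables do not carry over. Pictures are saved under pics/ and viewed, and the job is handed in when it is done.

Besides the shell and the picture viewer there is one more tool, called after ">>>" as a command line: name --argument value ..., lists and objects as JSON in quotes. jog_arm: Moves the arm, as the interface text tells. Its arguments: {"type":"object","properties":{"targets":{"type":"array"}},"required":["targets"]}

```bash
mkdir -p pics; ls; python3 - <<'E'
from station import status, viewer, workorder, bot
import cv2
print(status.read_state()); print(bot.grip_depth)
for n in ("side","top","wrist"):
    c=viewer.capture(n); cv2.imwrite(f"pics/{n}0.png",c["image"][:,:,::-1]); print(n,c["fx"],c["fy"],c["cx"],c["cy"],c["R"],c["t"])
E
```

```text
pics
{'time': 0.0, 'qpos': array([ 6.20476894e+01,  1.40841734e+01,  8.93246363e+01, -2.14075771e-03,
        7.67028743e+01, -9.97420348e+00]), 'joint_vel': array([-0.00116012,  0.10209372, -0.01738638, -0.03736608, -0.06205535,
        0.0457098 ]), 'tau': array([ 1.25400270e-04, -4.15821826e+01, -3.14609170e+01,  6.85885898e-02,
        3.30019312e-02, -1.57152567e-04]), 'position': array([200.32756144, 617.71758805, 204.34735163]), 'eef_rot': array([-1.79982707e+02,  1.10356692e-01,  7.20224039e+01]), 'force': array([ 0.92544075, -0.48495512, -0.3433643 ]), 'wrist_torque': array([ 0.01245632,  0.04335236, -0.02249571]), 'width': 94.25467385421558}
18.8
side 386.6310946662469 386.6310946662469 320.0201563329107 191.3839953088956 [[-0.93865283 -0.34429615 -0.01977431]
 [-0.21500159  0.62906269 -0.74703042]
 [ 0.26963898 -0.69695071 -0.66449569]] [ 673.43489698   -6.87314646 1030.70876938]
top 454.0480865529545 454.0480865529545 320.92489769080555 199.46385724941055 [[-0.02604216 -0.99965884  0.00199999]
 [-0.9812427   0.02518002 -0.19112491]
 [ 0.19100935 -0.00693978 -0.98156369]] [354.05967544 601.09116641 970.34988109]
wrist 309.70691628693146 309.70691628693146 316.5766001160127 199.8581886544313 [[ 0.30783297  0.95143888 -0.00171149]
 [ 0.92490049 -0.29882374  0.23508181]
 [ 0.22315454 -0.07394889 -0.97197408]] [-649.75333618  -24.47258165  389.28210227]
```

View pics/side0.png

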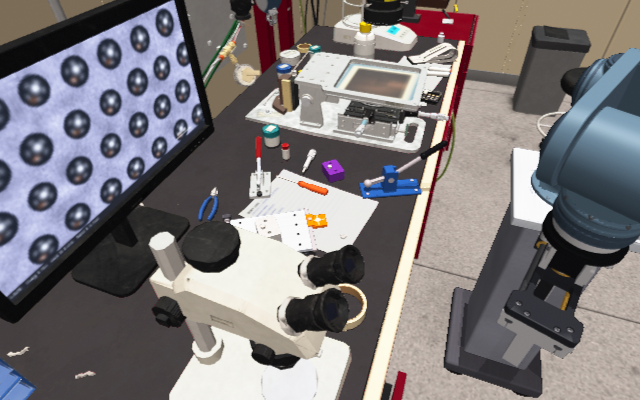

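View pics/top0.png

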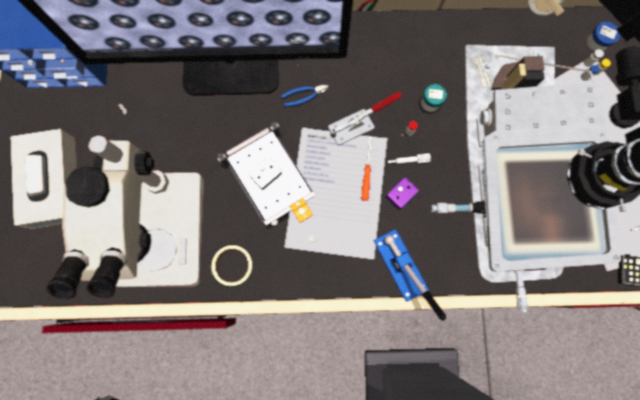

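View pics/wrist0.png

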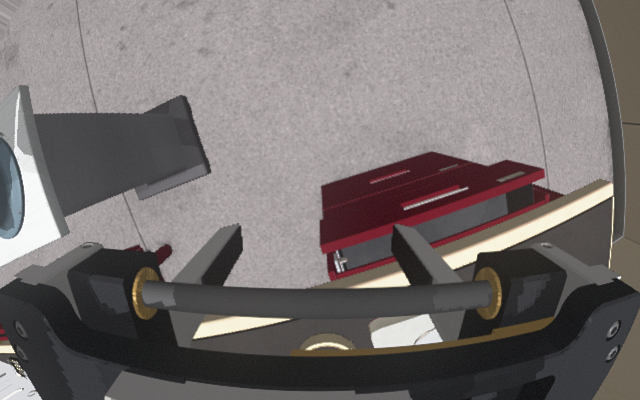

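```bash
python3 - <<'E'
import cv2
a=cv2.imread("pics/top0.png")[110:330,200:460]; cv2.imwrite("pics/topc.png",cv2.resize(a,None,fx=3,fy=2.7*1.0,interpolation=cv2.INTER_CUBIC) if 0 else cv2.resize(a,(700,592),interpolation=cv2.INTER_CUBIC))
a=cv2.imread("pics/side0.png")[120:260,220:460]; cv2.imwrite("pics/sidec.png",cv2.resize(a,(792,462),interpolation=cv2.INTER_CUBIC))
E
```

```text
(no output)
```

View pics/topc.png

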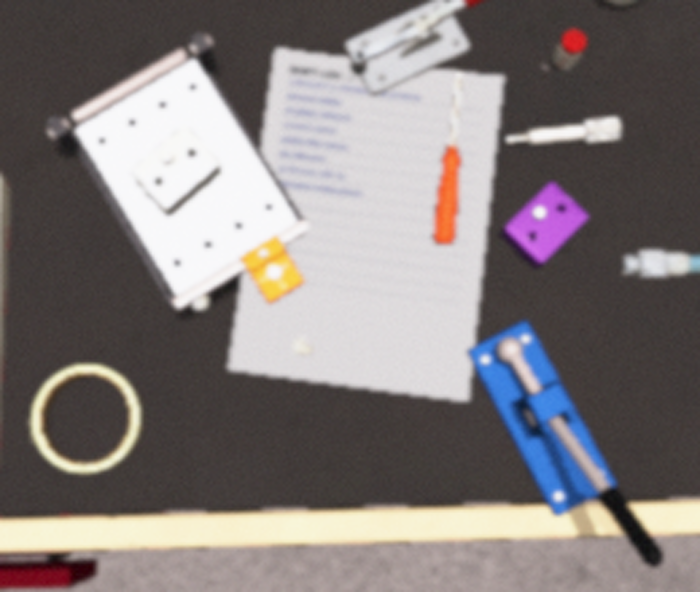

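View pics/sidec.png

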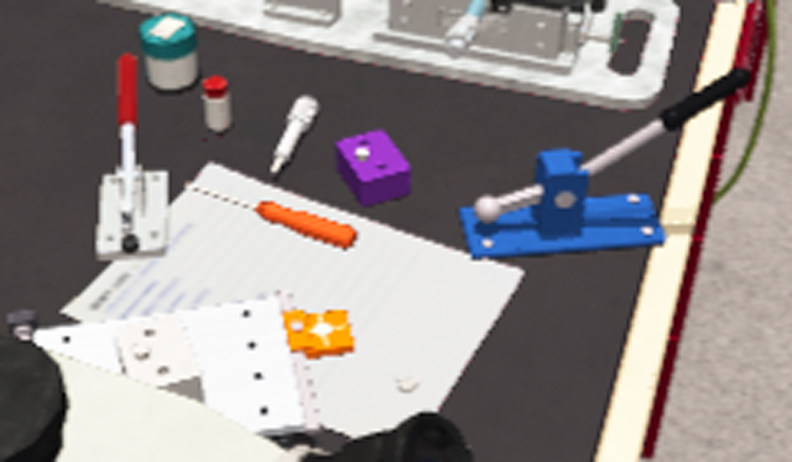

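```bash
cat > h.py <<'E'
import numpy as np, cv2
from station import status, viewer, workorder, bot
def ray(c,u,v):
    d=np.array([(u-c["cx"])/c["fx"],(v-c["cy"])/c["fy"],1.0])
    return -c["R"].T@c["t"], c["R"].T@d
def on(c,u,v,z):
    o,d=ray(c,u,v); return o+d*(z-o[2])/d[2]
def tri(a,pa,b,pb):
    o1,d1=ray(a,*pa);o2,d2=ray(b,*pb)
    A=np.stack([d1,-d2],1); s=np.linalg.lstsq(A,o2-o1,rcond=None)[0]
    p,q=o1+d1*s[0],o2+d2*s[1]; return (p+q)/2,np.linalg.norm(p-q)
def proj(c,X):
    p=c["R"]@np.asarray(X,float)+c["t"]; return c["fx"]*p[0]/p[2]+c["cx"],c["fy"]*p[1]/p[2]+c["cy"]
def mask(im,lo,hi):
    return cv2.inRange(cv2.cvtColor(im,cv2.COLOR_RGB2HSV),np.array(lo),np.array(hi))
def rectify(c,z,x0,x1,y0,y1,s=2.0):
    # metric view of plane z: rows = x descending, cols = y descending
    w,h=int((y1-y0)*s),int((x1-x0)*s)
    W=np.float32([[x1,y1],[x1,y0],[x0,y0],[x0,y1]])
    src=np.float32([proj(c,(x,y,z)) for x,y in W]); dst=np.float32([[0,0],[w,0],[w,h],[0,h]])
    return cv2.warpPerspective(c["image"],cv2.getPerspectiveTransform(src,dst),(w,h),flags=cv2.INTER_CUBIC)
E
python3 - <<'E'
from h import *
T=viewer.capture("top");S=viewer.capture("side")
def comps(c,lo,hi,z,nm):
    m=mask(c["image"],lo,hi)
    n,l,st,ce=cv2.connectedComponentsWithStats(m)
    for i in range(1,n):
        if st[i,4]>60: print(nm,st[i],ce[i].round(1), on(c,*ce[i],z).round(0))
comps(T,(100,150,60),(120,255,255),8,"blueT"); comps(T,(10,150,150),(25,255,255),60,"orT"); comps(T,(125,100,80),(150,255,255),34,"purT")
comps(S,(100,150,60),(120,255,255),8,"blueS"); comps(S,(10,150,150),(25,255,255),60,"orS")
# blue rect in base plane
m=mask(T["image"],(100,150,60),(120,255,255))
n,l,st,ce=cv2.connectedComponentsWithStats(m)
i=[k for k in range(1,n) if 370<ce[k][0]<430 and 220<ce[k][1]<300 and st[k,4]>100]
print(i)
mm=np.isin(l,i).astype('uint8')
r=cv2.minAreaRect(cv2.findNonZero(mm)); print(r)
for p in cv2.boxPoints(r): print(p.round(1), on(T,*p,8).round(1))
def crop2T(u,v): return u*260/700+200, v*220/592+110
for nm,(u,v),z in [("deckFR",(305,226),60),("deckBR",(197,52),60),("deckBL",(75,125),60),("deckFL",(178,303),60),("lugR",(303,287),60),("lugL",(268,302),60),("cross",(276,271),60),("crumb",(302,346),0),("tape",(86,418),24),("ball",(510,349),28),("griptip",(653,556),145),("gripstart",(612,495),105)]:
    print(nm,on(T,*crop2T(u,v),z).round(1))
E
```

```text
blueT [   0    0   64   50 2112] [23.4 28.4] [1085. 1088.    8.]
blueT [595  22  25  23 222] [605.2  34.5] [1031. -401.    8.]
blueT [283  87  30  11 102] [296.5  90.7] [897. 392.   8.]
blueT [285  93  31  13 105] [300.3 100.8] [870. 383.   8.]
blueT [ 375  230   51   70 1208] [399.7 265.5] [460. 160.   8.]
orT [291 199  16  15  87] [298.2 205.9] [596. 390.  60.]
purT [387 177  32  31 530] [402.5 192.7] [626. 148.  34.]
blueS [277  65  14   8  67] [283.5  69.3] [1037. -431.    8.]
blueS [359 165  62  33 994] [390.6 185.5] [459. 152.   8.]
blueS [199 196  12  24  92] [203.1 207.4] [894. 391.   8.]
blueS [208 196  10  24  90] [213.4 208.6] [866. 387.   8.]
blueS [  0 371  34  29 117] [ 16.  382.4] [959. 877.   8.]
orS [360  23  11  10  81] [364.9  27.9] [ 807. -855.   60.]
orS [300 182  27  10  83] [313.7 186.6] [631. 279.  60.]
orS [306 214  21  14 195] [316.1 220.5] [584. 387.  60.]
[19]
((400.5144958496094, 264.7635803222656), (69.98184204101562, 25.788070678710938), 61.50436782836914)
[372.5 240.2] [519.8 220.2   8. ]
[395.2 227.9] [547.3 165.6   8. ]
[428.5 289.4] [403.9  97.3   8. ]
[405.9 301.7] [377.8 150.9   8. ]
deckFR [622.7 355.4  60. ]
deckBR [778.7 445.2  60. ]
deckBL [715.8 549.8  60. ]
deckFL [560.  462.3  60. ]
lugR [570.8 358.2  60. ]
lugL [558.9 387.6  60. ]
cross [584.9 380.5  60. ]
crumb [528. 361.   0.]
tape [469.2 544.4  24. ]
ball [517.9 183.7  28. ]
griptip [351.8 105.6 145. ]
gripstart [395.5 123.3 105. ]
```

```bash
python3 - <<'E'
from h import *
T=viewer.capture("top");S=viewer.capture("side");W=viewer.capture("wrist")
st=status.read_state()
from scipy.spatial.transform import Rotation as Ro
R=Ro.from_euler('xyz',st["eef_rot"],degrees=True).as_matrix()
cp=-W["R"].T@W["t"]; print("cam in tool",(R.T@(cp-st["position"])).round(1),"axis",(R.T@W["R"][2]).round(2))
a=rectify(T,60,500,800,320,580,2.2); cv2.imwrite("pics/r60.png",a[:,:,::-1])
b=rectify(T,8,340,620,80,420,2.2); cv2.imwrite("pics/r8.png",b[:,:,::-1])
f=lambda u,v:(u*240/792+220,v*140/462+120); g=lambda u,v:(u*260/700+200,v*220/592+110)
for n,p,q in [("cross",(276,271),(325,331)),("ball",(510,349),(487,207)),("griptip",(653,556),(742,77)),("crumb",(302,346),(405,384)),("lugR",(303,287),(350,312)),("towertop",(548,400),(560,155)),("sdrv end",(445,241),(347,237))]:
    x,e=tri(T,g(*p),S,f(*q)); print(n,x.round(1),e.round(1))
E
```

```text
cam in tool [   0.6  -68.2 -178.4] axis [0.   0.24 0.97]
cross [583.2 380.1  55. ] 5.0
ball [516.7 183.5  27.6] 2.5
griptip [348.8 103.6 137.8] 5.1
crumb [527.7 361.   -0.6] 0.7
lugR [570.7 358.1  56.4] 1.4
towertop [468.4 162.8  77.5] 5.3
sdrv end [617.1 232.7   7.5] 0.5
```

View pics/r60.png

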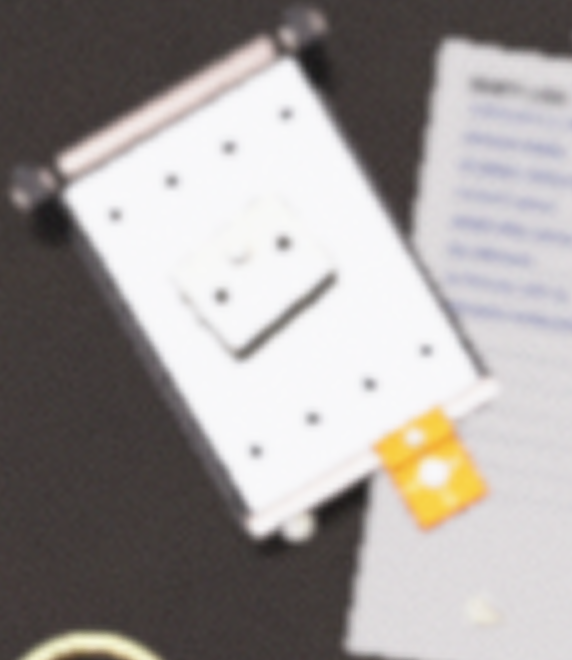

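View pics/r8.png

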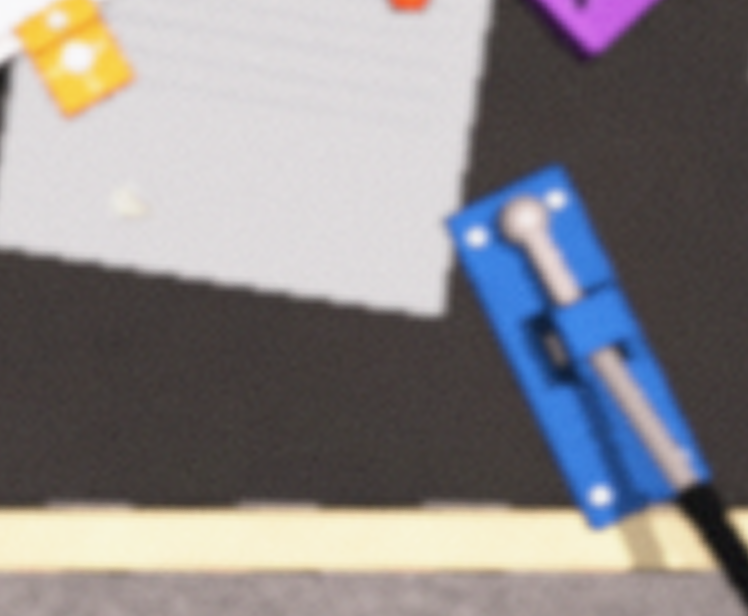

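>>> jog_arm --targets '[[[1, -120, 131, 8, 0, 0, -14], [1, -240, 262, 16, 0, 0, -28], [1, -355.8, 393.5, 25, 0, 0, -43.7], [1, -355.8, 393.5, 25, 0, 0, -43.7], [1, -355.8, 393.5, 25, 0, 0, -43.7], [1, -355.8, 393.5, 25, 0, 0, -43.7], [1, -355.8, 393.5, 25, 0, 0, -43.7], [1, -355.8, 393.5, 25, 0, 0, -43.7], [1, -355.8, 393.5, 25, 0, 0, -43.7], [1, -355.8, 393.5, 25, 0, 0, -43.7], [1, -355.8, 393.5, 25, 0, 0, -43.7], [1, -355.8, 393.5, 25, 0, 0, -43.7], [1, -355.8, 393.5, 25, 0, 0, -43.7], [1, -355.8, 393.5, 25, 0, 0, -43.7]]]'

```text
time: 2.15
position: [464.9, 159.0, 180.5]
eef_rot: [180.0, -0.0, 115.8]
force: [-0.6, 0.2, -0.6]
width: 94.2
```

```bash
python3 - <<'E'
from h import *
W=viewer.capture("wrist"); cv2.imwrite("pics/w1.png",W["image"][:,:,::-1])
np.savez("w1.npz",**W)
E
```

```text
(no output)
```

View pics/w1.png

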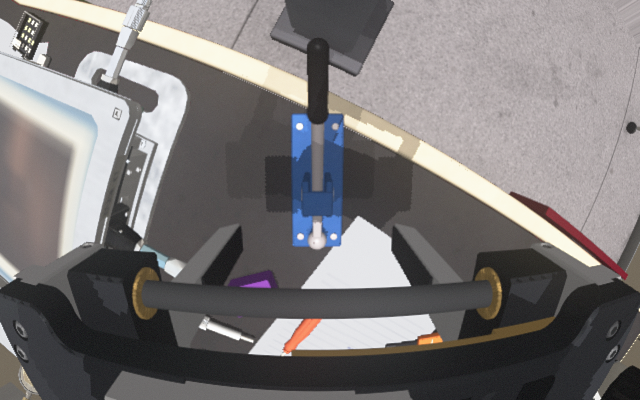

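The wrist view shows the jack upright in the picture: tower (318,197), saddle (317,241), grip (318,80). It lines up with the principal column at 316.6, so the gripper is centred over it. Next I descend to the tower and close.

>>> jog_arm --targets '[[[1, 0, 0, 40, 0, 0, 0], [1, 0, 0, 80, 0, 0, 0], [1, 0, 0, 110, 0, 0, 0], [1, 0, 0, 130, 0, 0, 0], [1, 0, 0, 144, 0, 0, 0], [1, 0, 0, 144, 0, 0, 0], [0.2, 0, 0, 144, 0, 0, 0], [0.2, 0, 0, 144, 0, 0, 0], [0.2, 0, 0, 144, 0, 0, 0], [0.2, 0, 0, 144, 0, 0, 0], [0.2, 0, 0, 144, 0, 0, 0], [0.2, 0, 0, 144, 0, 0, 0]]]'

```text
time: 3.7
position: [465.1, 158.4, 36.5]
eef_rot: [-180.0, 0.0, 115.7]
force: [0.6, -0.0, 0.1]
width: 37.3
```

>>> jog_arm --targets '[[[0.1, 0, 0, 0, 0, 0, 0], [0.1, 0, 0, 0, 0, 0, 0], [0.1, 0, 0, 0, 0, 0, 0], [0.1, 0, 0, 0, 0, 0, 0]]]'

```text
time: 4.2
position: [465.0, 158.6, 36.5]
eef_rot: [-180.0, -0.0, 115.7]
force: [-0.7, 3.2, 0.1]
width: 29.7
```

>>> jog_arm --targets '[[[0.1, 0, 0, -10, 0, 0, 0], [0.1, 0, 0, -20, 0, 0, 0], [0.1, 20, 10, -20, 0, 0, -0.7], [0.1, 50, 24, -20, 0, 0, -1.7], [0.1, 80, 39, -20, 0, 0, -2.8], [0.1, 110, 53, -20, 0, 0, -3.8], [0.1, 130, 63, -20, 0, 0, -4.5], [0.1, 138.3, 67.2, -20, 0, 0, -4.8], [0.1, 138.3, 67.2, -20, 0, 0, -4.8], [0.1, 138.3, 67.2, -20, 0, 0, -4.8]]]'

```text
time: 5.45
position: [465.5, 311.3, 56.3]
eef_rot: [-180.0, 0.0, 120.5]
force: [-0.1, -0.3, -6.7]
width: 29.3
```

```bash
python3 - <<'E'
from h import *
for n in ("wrist","top"):
    W=viewer.capture(n); im=W["image"]
    if n=="top": im=cv2.resize(im[130:330,220:460],(720,600),interpolation=cv2.INTER_CUBIC)
    cv2.imwrite(f"pics/{n}2.png",im[:,:,::-1])
E
```

```text
(no output)
```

View pics/wrist2.png

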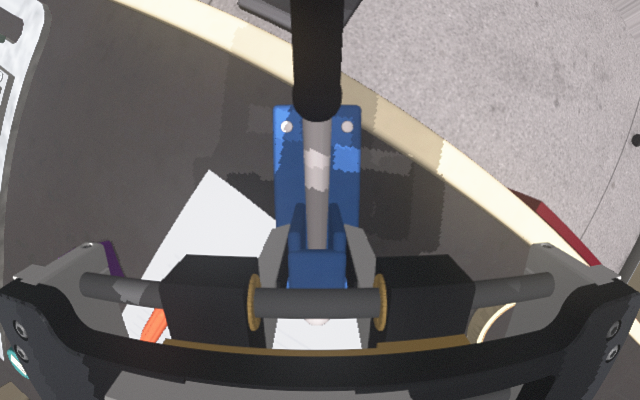

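View pics/top2.png

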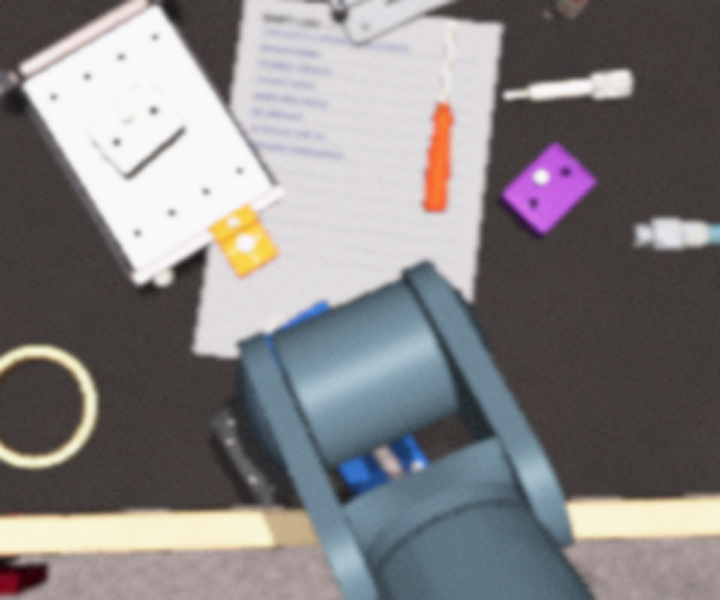

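>>> jog_arm --targets '[[[0.1, 0, 10, 7, 0, 0, 0], [0.1, 0, 25, 14, 0, 0, 0], [0.1, 0, 45, 14, 0, 0, 0], [0.1, 0, 62, 14, 0, 0, 0], [0.1, 0, 74, 14, 0, 0, 0], [0.1, 0, 80, 14, 0, 0, 0], [0.1, 0, 80, 14, 0, 0, 0], [0.1, 0, 80, 14, 0, 0, 0], [0.1, 0, 80, 14, 0, 0, 0]]]'

```text
time: 6.68
position: [534.1, 352.6, 42.4]
eef_rot: [-180.0, -0.0, 120.5]
force: [0.5, 0.5, -6.0]
width: 29.8
```

```bash
python3 - <<'E'
from h import *
print(status.read_state()["position"])
for n in ("side","top"):
    W=viewer.capture(n); im=W["image"]
    if n=="top": im=cv2.resize(im[130:330,220:460],(720,600),interpolation=cv2.INTER_CUBIC)
    else: im=cv2.resize(im[150:290,240:440],(800,560),interpolation=cv2.INTER_CUBIC)
    cv2.imwrite(f"pics/{n}3.png",im[:,:,::-1])
E
```

```text
[534.10897904 352.6184429   42.42183066]
```

View pics/side3.png

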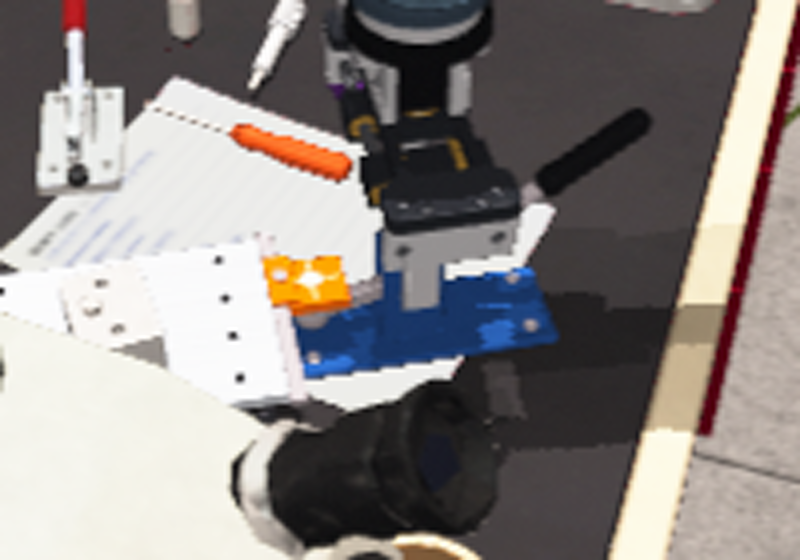

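View pics/top3.png

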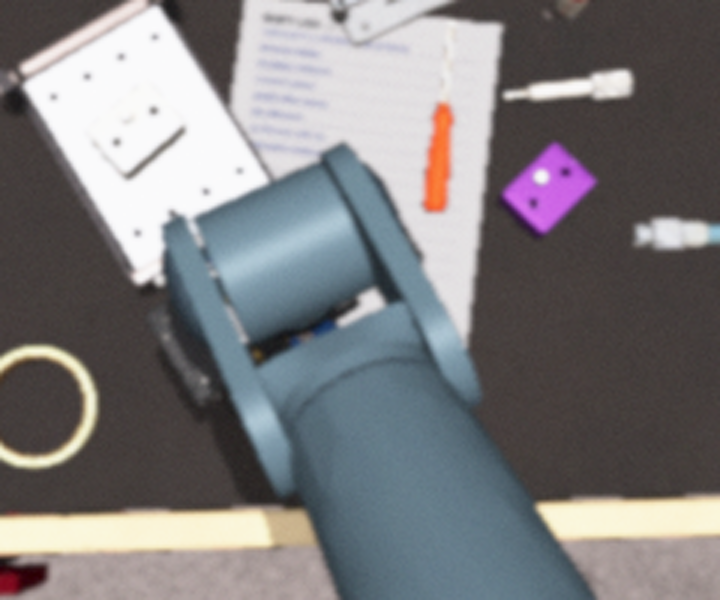

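>>> jog_arm --targets '[[[0.1, 0, 0, 3, 0, 0, 0], [0.1, 0, 0, 5, 0, 0, 0], [0.1, 0, 0, 6, 0, 0, 0], [0.1, 0, 0, 6, 0, 0, 0], [0.55, 0, 0, 6, 0, 0, 0], [0.55, 0, 0, 6, 0, 0, 0], [0.55, 0, 0, 6, 0, 0, 0], [0.55, 0, 0, 6, 0, 0, 0], [0.55, 0, 0, -20, 0, 0, 0], [0.55, 0, 0, -60, 0, 0, 0], [0.55, 0, -40, -110, 0, 0, 0], [0.55, 0, -95, -150, 0, 0, 0], [0.55, -50, -140, -160, 0, 0, 0], [0.55, -100, -160, -160, 0, 0, 0], [0.55, -150, -160, -160, 0, 0, 0], [0.55, -150, -160, -160, 0, 0, 0], [0.55, -150, -160, -160, 0, 0, 0]]]'

```text
time: 8.9
position: [472.6, 142.7, 202.4]
eef_rot: [-180.0, -0.0, 120.5]
force: [-1.3, 0.3, 0.3]
width: 51.5
```

```bash
python3 - <<'E'
from h import *
T=viewer.capture("top");S=viewer.capture("side")
cv2.imwrite("pics/side4.png",cv2.resize(S["image"][150:290,240:440],(800,560),interpolation=cv2.INTER_CUBIC)[:,:,::-1])
cv2.imwrite("pics/top4.png",cv2.resize(T["image"][150:300,240:420],(720,600),interpolation=cv2.INTER_CUBIC)[:,:,::-1])
cv2.imwrite("pics/r8b.png",rectify(T,8,380,640,240,480,2.3)[:,:,::-1])
E
```

```text
(no output)
```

View pics/side4.png

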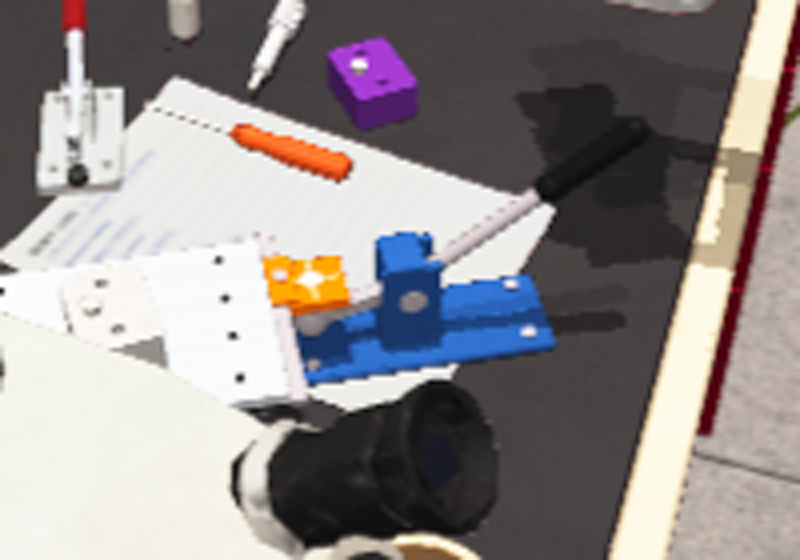

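View pics/r8b.png

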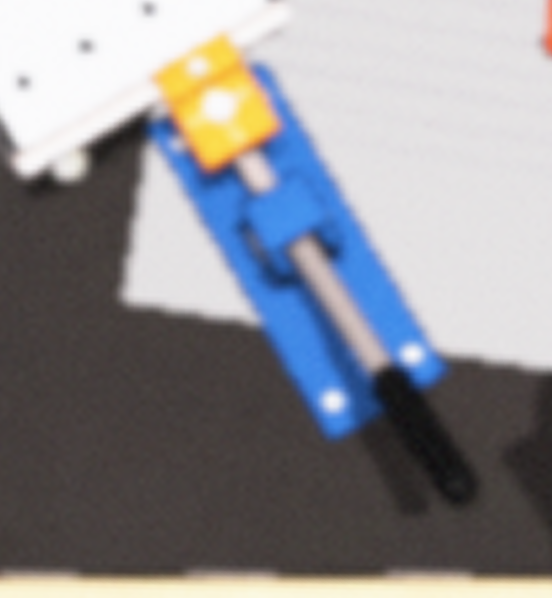

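Measured from the base screws in the top view: jack origin (534.5, 353.1) and yaw about 31°, so the saddle is at about (584.8, 383) against the cross at (585, 383). It is centred. Next I shut the fingers and go above the grip.

>>> jog_arm --targets '[[[0, 40, 15, 5, 0, 0, 0], [0, 90, 30, 15, 0, 0, 0], [0, 130, 45, 28, 0, 0, 0], [0, 150, 52, 37, 0, 0, 0], [0, 150, 52, 37, 0, 0, 0], [0, 150, 52, 37, 0, 0, 0], [0, 150, 52, 37, 0, 0, 0], [0, 150, 52, 37, 0, 0, 0]]]'

```text
time: 10.0
position: [442.0, 297.4, 165.9]
eef_rot: [180.0, 0.0, 120.5]
force: [0.4, 0.4, 0.3]
width: 0.4
```

```bash
python3 - <<'E'
from h import *
W=viewer.capture("wrist");S=viewer.capture("side")
cv2.imwrite("pics/w5.png",W["image"][:,:,::-1])
cv2.imwrite("pics/side5.png",cv2.resize(S["image"][130:270,260:460],(800,560),interpolation=cv2.INTER_CUBIC)[:,:,::-1])
E
```

```text
(no output)
```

View pics/w5.png

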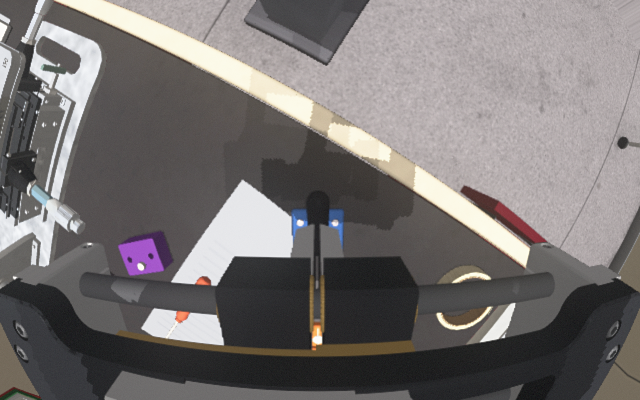

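View pics/side5.png

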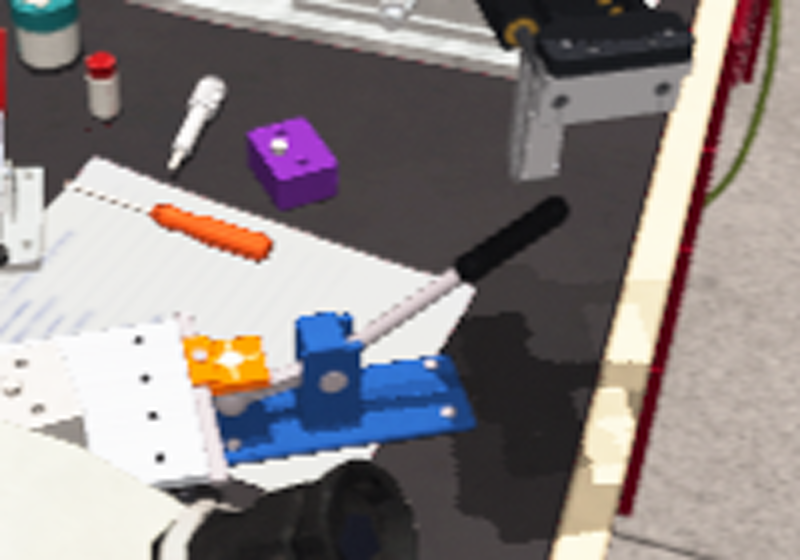

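The wrist view shows the grip (317,200) in line with the shut fingers. Trial stroke down, following the arc.

>>> jog_arm --targets '[[[0, 0, 0, 12, 0, 0, 0], [0, 0, 0, 20, 0, 0, 0], [0, 0, -1, 24, 0, 0, 0], [0, 0, -3, 28, 0, 0, 0], [0, 0, -6, 34, 0, 0, 0], [0, 0, -10, 41, 0, 0, 0], [0, 0, -13, 48, 0, 0, 0], [0, 0, -16, 55, 0, 0, 0], [0, 0, -19, 62, 0, 0, 0], [0, 0, -21, 69, 0, 0, 0], [0, 0, -23, 76, 0, 0, 0], [0, 0, -24, 83, 0, 0, 0], [0, 0, -25, 90, 0, 0, 0], [0, 0, -26, 96, 0, 0, 0], [0, 0, -26, 100, 0, 0, 0], [0, 0, -26, 100, 0, 0, 0]]]'

```text
time: 12.1
position: [417.9, 284.1, 64.8]
eef_rot: [-179.8, -0.0, 120.5]
force: [-2.1, -2.7, 6.2]
width: 0.6
```

```bash
cat > snap.py <<'E'
from h import *
import sys
k=sys.argv[1]
W=viewer.capture("top");S=viewer.capture("side"); s=status.read_state()
print(s["position"].round(1),s["force"].round(1),s["time"])
a=cv2.resize(S["image"][150:270,240:440],(800,480),interpolation=cv2.INTER_CUBIC)
cv2.imwrite(f"pics/s{k}.png",a[:,:,::-1])
cv2.imwrite(f"pics/t{k}.png",cv2.resize(W["image"][130:320,220:440],(695,600),interpolation=cv2.INTER_CUBIC)[:,:,::-1])
m=mask(S["image"],(10,150,150),(25,255,255))[200:240,290:340]
print("lug side centroid",np.argwhere(m).mean(0).round(2)+[200,290])
E
python3 snap.py 6
```

```text
[417.9 284.   64.9] [-3.1 -1.8  6.7] 12.2
lug side centroid [214.39 315.45]
```

View pics/s6.png

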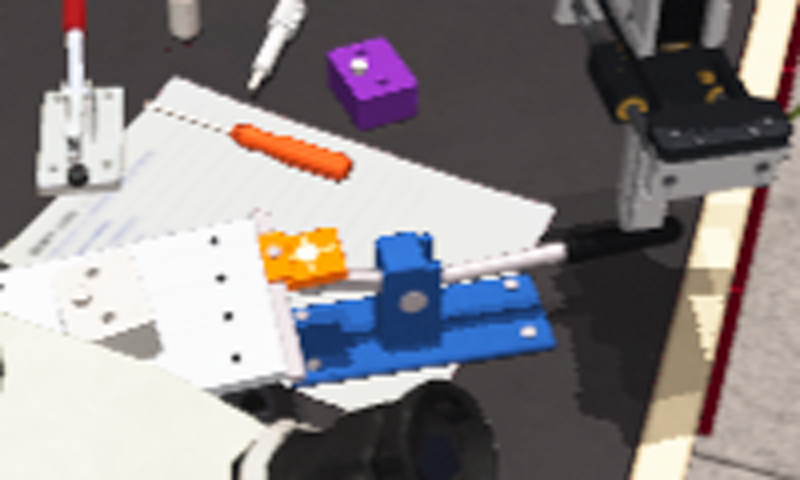

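The deck has risen and about 3 mm of handle travel remains. I press on in small steps until the stop shows in the force.

>>> jog_arm --targets '[[[0, 0, -0.5, 1, 0, 0, 0], [0, 0, -1, 2, 0, 0, 0], [0, 0, -1, 3, 0, 0, 0], [0, 0, -1, 3.5, 0, 0, 0], [0, 0, -1, 3.5, 0, 0, 0]]]'

```text
time: 12.82
position: [417.7, 283.9, 61.9]
eef_rot: [-179.9, 0.0, 120.5]
force: [-2.5, -1.8, 6.8]
width: 0.7
```

>>> jog_arm --targets '[[[0, 0, 0, 1, 0, 0, 0], [0, 0, 0, 2, 0, 0, 0], [0, 0, 0, 2, 0, 0, 0]]]'

```text
time: 13.2
position: [417.6, 283.9, 60.9]
eef_rot: [-179.9, 0.0, 120.5]
force: [-5.5, -4.3, 14.8]
width: 0.5
```

```bash
python3 snap.py 7
```

```text
[417.6 283.9  60.9] [-6.4 -4.5 14.8] 13.3
lug side centroid [214.11 315.38]
```

View pics/s7.png

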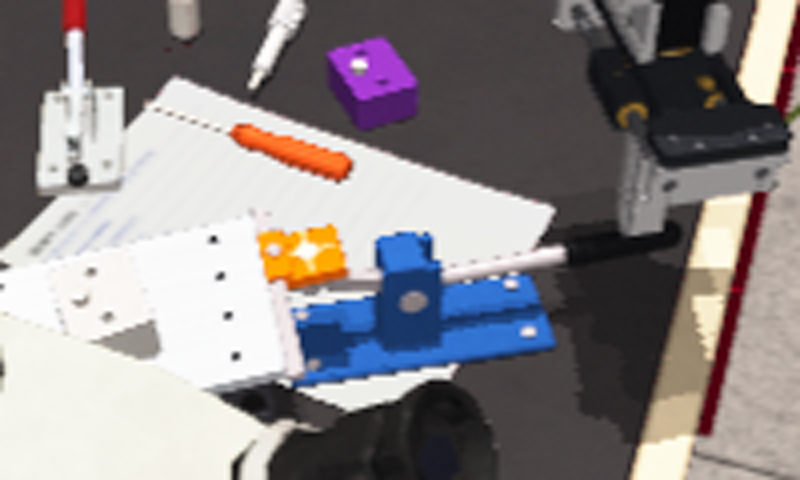

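View pics/t7.png

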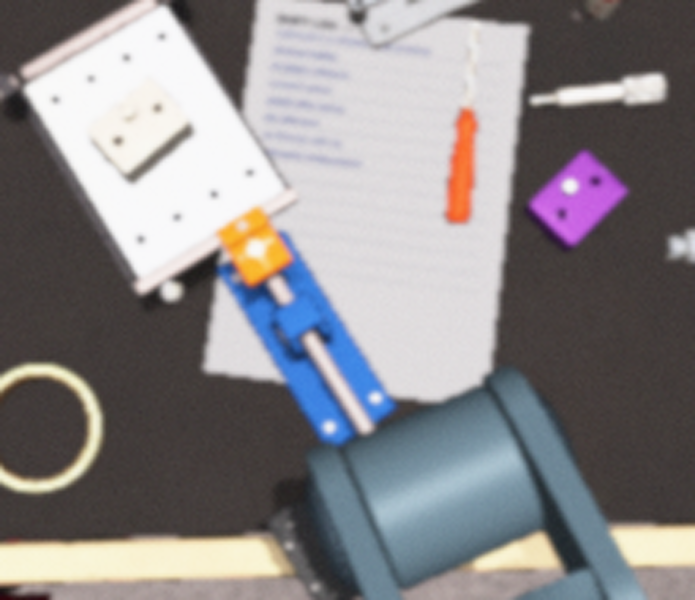

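The handle is at its stop, the lug is raised (side row 220.5 → 214.1), and the block is standing. Now back up along the arc.

>>> jog_arm --targets '[[[0, 0, 0, -5, 0, 0, 0], [0, 0, 1, -10, 0, 0, 0], [0, 0, 2, -16, 0, 0, 0], [0, 0, 3, -23, 0, 0, 0], [0, 0, 4, -30, 0, 0, 0], [0, 0, 6, -37, 0, 0, 0], [0, 0, 8, -44, 0, 0, 0], [0, 0, 11, -51, 0, 0, 0], [0, 0, 14, -58, 0, 0, 0], [0, 0, 17, -65, 0, 0, 0], [0, 0, 21, -72, 0, 0, 0], [0, 0, 24, -78, 0, 0, 0], [0, 0, 26, -83, 0, 0, 0], [0, 0, 27, -90, 0, 0, 0], [0, 0, 27, -100, 0, 0, 0], [0, 0, 27, -105.5, 0, 0, 0], [0, 0, 27, -105.5, 0, 0, 0], [0, 0, 27, -105.5, 0, 0, 0]]]'

```text
time: 15.55
position: [441.2, 297.8, 165.2]
eef_rot: [-180.0, -0.0, 120.5]
force: [-0.1, -0.1, -0.2]
width: 0.5
```

```bash
python3 snap.py 8
```

```text
[441.2 297.8 165. ] [-0.4 -0.1 -0.4] 15.65
lug side centroid [220.92 316.34]
```

View pics/s8.png

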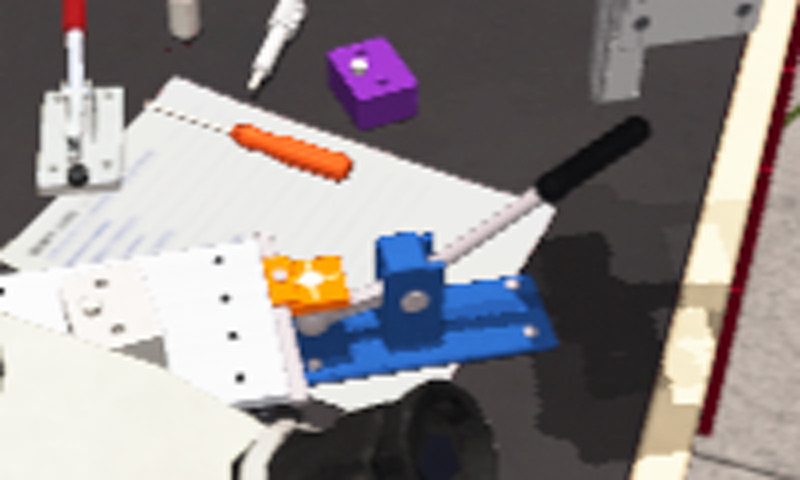

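View pics/t8.png

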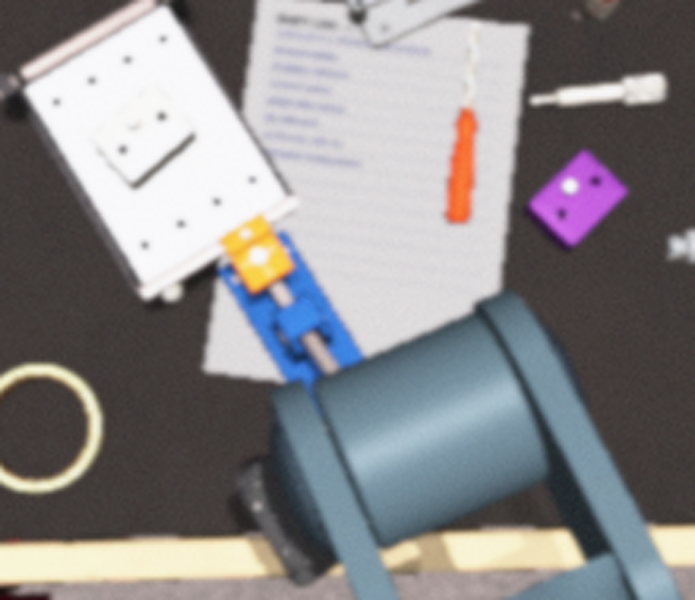

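The handle is fully up, the deck is at rest (lug row back at 220.9), and the jack hasn't visibly moved. Second stroke.

>>> jog_arm --targets '[[[0, 0, 0, 12, 0, 0, 0], [0, 0, 0, 20, 0, 0, 0], [0, 0, -1, 24, 0, 0, 0], [0, 0, -3, 28, 0, 0, 0], [0, 0, -6, 34, 0, 0, 0], [0, 0, -10, 41, 0, 0, 0], [0, 0, -13, 48, 0, 0, 0], [0, 0, -16, 55, 0, 0, 0], [0, 0, -19, 62, 0, 0, 0], [0, 0, -21, 69, 0, 0, 0], [0, 0, -23, 76, 0, 0, 0], [0, 0, -25, 83, 0, 0, 0], [0, 0, -26, 90, 0, 0, 0], [0, 0, -27, 96, 0, 0, 0], [0, 0, -27, 100, 0, 0, 0], [0, 0, -27, 103, 0, 0, 0], [0, 0, -27, 105, 0, 0, 0], [0, 0, -27, 105.5, 0, 0, 0], [0, 0, -27, 105.5, 0, 0, 0], [0, 0, -27, 105.5, 0, 0, 0]]]'

```text
time: 18.15
position: [417.0, 283.5, 60.7]
eef_rot: [-179.7, 0.0, 120.6]
force: [-6.8, -5.6, 16.4]
width: 0.4
```

```bash
python3 snap.py 9
```

```text
[417.  283.5  60.7] [-8.2 -4.4 16.9] 18.25
lug side centroid [214.11 315.49]
```

View pics/s9.png

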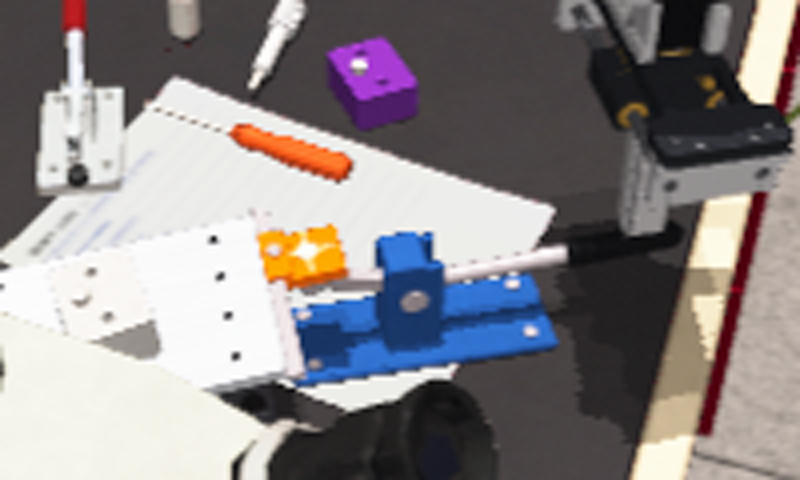

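View pics/t9.png

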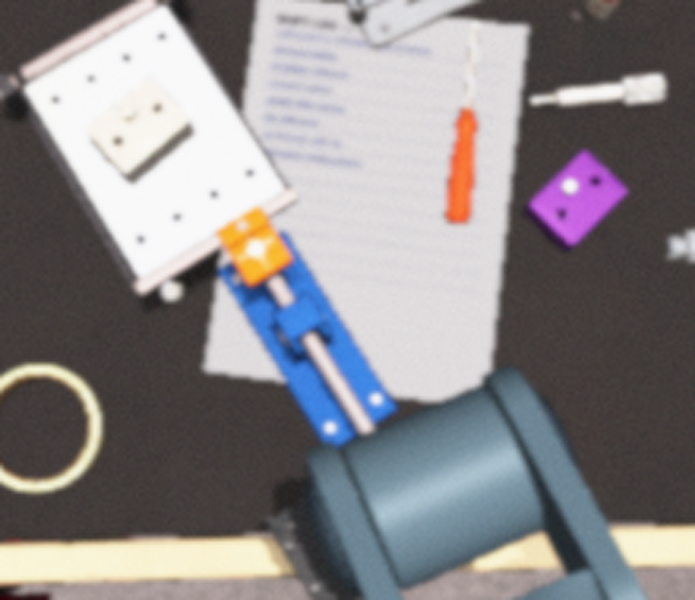

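```bash
python3 - <<'E'
from h import *
print(workorder.close_job()); s=status.read_state(); print(s["position"],s["force"])
E
```

```text
the job is handed in; nothing more can be done
None
the job is handed in; nothing more can be done
```

The job is handed in with the handle held fully down and the deck standing on the jack.

- **Placing:** I gripped the jack by its tower, carried it round the front and set it under the lug. Measured from the base screws in the top view, the saddle stood at about (585, 383), against (585, 383) for the lug's cross.
- **Trial stroke:** With shut fingers from above, I pressed the handle to its stop at about 15 N, and the deck rose. I then let it all the way back up, and the deck came to rest again (lug row in the side view 220.9, against 220.5 at the start).
- **Second press:** The handle was again at its stop, at about 17 N. The lug was back at the same raised row as in the first stroke (214.1). The block was still on the deck, and the jack and the bystanders showed no visible movement.

**Checks that were less clean:**
- There was 7–9 N of sideways friction at the fingertip while pressing; the jack did not visibly slide.
- The first two-camera fix of the cross had a 5 mm mismatch, so I relied on the top view instead.
- A small white scrap on the paper lies under the jack's base. It measured flat (height about 0), and I took it for a mark on the paper.
- The job was handed in at about 18 s of the 61 s allowed, and it gave no verdict.

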